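# Shut the suction pump's filter hatch and lock its quarter-turn stud

## Robot

A 7-joint arm with a two-finger parallel gripper is mounted at the origin on the work surface. World frame = base frame: x ahead of the robot, y to its left, z up, the work surface at z = 0. Lengths are in m, angles in rad, forces in N, time in s.
With the tool pointing down it reaches from about 0.4 to 0.85 m from the base axis. Payload 4.5 kg.
Tool frame: the origin (TCP) lies midway between the tips of the shut fingers; the grasp point (between the pads) lies 19 mm behind it; z points along the fingers, y is the line along which they close (so a half turn about z gives the same grasp; the last joint's range is limited). The gripper opens to 88 mm and grips with 3 to 60 N. Pads are 18 mm wide; open, the fingers measure 123 mm over their backs; the gripper's body (75 mm by 187 mm) begins 45 mm behind the grasp point.
Start: joints at [-1.214, 0.689, -0.195, 1.565, 0.157, 0.902, -0.215], TCP at [0.198, 0.593, 0.239] pointing down, gripper open.
Joint ranges: [-3.01, 3.01], [-0.46, 2.08], [-1.47, 1.51], [0.13, 2.56], [-1, 4.14], [0.04, 2.09], [-2.66, 2.66]. Speed limits (rad/s): [2.57, 2.57, 3.14, 3.14, 3.14, 3.14, 3.14].

## Interface

Orientations are given as a unit quaternion [x, y, z, w].
In Python, from plant import r gives the robot as it stands.
- The arm moves only by the tool carry_out, never from a script. Its argument "plan" is a list of rows, each an object with "rot": the turn, a rotation vector about the tool's x, y, z in rad, a list of three; "xyz": the shift along the tool's x, y, z in m, a list of three; "grip": the closure in counts, from 0 (fully open) to 255 (shut). In form: [{"rot": [wx, wy, wz], "xyz": [dx, dy, dz], "grip": grip}, ...]. A call has 1 to 8 rows; each row is the pose to reach, as a shift and turn from the pose commanded when the call began, along the tool's axes at that moment; what a row does not reach only later rows make up. A row lasts 1/12 s, in which the tool goes at most 41.7 mm and 7.16 degrees, less where a joint would pass 70% of its speed; a pose out of reach is approached as far as the arm can. A call with a gripper value outside its range is refused whole. The fingers move at their own pace and stop on an object; "squeeze" is the grip in N (left out, the last holds). Time passes only in rows, so rows that repeat a pose let the fingers close. It gives the time, the measured TCP pose, the force, the opening and the grip force at its end, in the units of the state.
- r.get_state(): the state, without advancing time (a new reading comes with each control period).
- r.snapshot(name): name is "scene" or "side" or "wrist"; returns the picture (480x640x3 uint8, red, green, blue); there is no depth.
- r.camera_params(name): a dict with "fx", "fy", "cx", "cy" (pixels), "position" and "attitude" of the camera in the world; the wrist camera has in their place "hand_eye" (4x4, takes a point from camera to tool coordinates, whose origin is the TCP and whose axes are the flange's). Camera axes: x right, y down, z forward; pixel columns grow to the right and rows downward; lengths in m; the calibration is good to about 2 mm. A picture is of the moment at which its call begins: read the wrist's pose just before it. camera_params takes no time and is no camera call.
- r.finish_job(): hands the job in; it is judged then, once.
The state is a dict: "clock": time; "q": joint angles; "qd": joint speeds; "joint_torque": joint torques, N m; "tool_pos": TCP position; "eef_rot": TCP orientation; "contact_force": force on the tool from outside, world axes, zero at the start; "moment": the same for the moment, N m; "opening": opening from 0.0 (shut) to 1.0 (fully open); "finger_force": force on a finger pad.
Only numpy, scipy, OpenCV 4.12 (cv2) and the standard library are available. Lean on these libraries where they do the work, as an engineer would, in place of code of your own. Each camera call takes 0.05 s, during which the arm holds its last target. There are 200 camera calls.

## Task

Swing the open filter hatch of the suction pump shut, then push its winged quarter-turn stud in through the slot hidden beneath the hatch and turn it a quarter turn clockwise (seen from above), so that it catches and stays drawn in when you let go. The slot is not quite square with the pump, so find it by feel with a light push, and never bear down hard on the stud. Leave the sharps bin and the carton of wipes beside the pump as they stand.

Things in the scene. Friction and masses are not known exactly. Their poses are not given: they have to be found in the camera images.
- pump: White suction pump, fixed on the steel cart top: a box 220 mm long (its x), 200 mm wide, its deck 100 mm above the cart. Origin on the cart top; the box runs from x -100 mm (near end) to +120 mm about it; z is up. Its front knobs reach x -116. Two hose ports 16 mm tall stand on the far end of the deck (x 98, y +-55 mm).
- cover (a joint): Opening of the grey filter hatch, rad: 0 is shut, flat on the deck; starts at 0.35 to 0.75. A plate 125 (x) by 124 (y) by 4 mm, hinged on its far (+x) edge; hinge line along the pump's y at x 65, z 100 mm in the pump's frame. It stays where left; 1 to 5 N on its near half push it down.
- cover_edge (a point): Middle of the hatch's free near edge, on its upper face, 125 mm from the hinge line. Axes of the hatch: x towards the hinge, z out of its upper face.
- wing (a point): Centre of the wing of the steel stud, which is captive in the hatch 95 mm from the hinge line, midway across. Flat wing 34 mm long (this point's x), 10 mm thick (y), 26 mm tall (z), on a round flange of 32 mm diameter, 4 mm thick, whose top is 13 mm below this point. With the stud out this point is 32 mm above the hatch's upper face, the flange's underside 15 mm above it.
- slot (a point): Centre of the top of the steel slot plate, fixed in the pump under the shut hatch, below the stud; axes as the pump's, not the slot's. The stud's foot is a cross-bar 22 x 5 x 4 mm tall, parallel to the wing. The slot is 7 mm wide; its direction is unmeasured, between -0.25 and 0.4 on stud's scale. More than 30 N between stud and plate, pushing or turning, breaks it.
- press (a joint): How far the stud is pushed in, m: 0 is out. A spring pushes it out: 3 N plus 0.6 N per mm. With the hatch shut, a misaligned cross-bar meets the plate at 0.002; an aligned one passes. From 0.0112 it is below the plate's lips and can turn; it bottoms at 0.014. Locked and let go it stays near 0.009, in a notch; turned too little it rests near 0.011; not caught it springs back.
- stud (a joint): Angle of the stud, rad, growing clockwise seen from above; at 0 wing and cross-bar lie along the pump's x. Starts at -0.55 to -0.4, stays where left (friction 0.03 N m). The bar enters the slot within about 0.09 of the slot's direction. Once through it turns clockwise only, to a notch 1.57 beyond the slot (within 0.15); a hard stop follows about 0.2 beyond the notch.
- sharps_bin: Yellow sharps bin, 108 x 128 mm and 186 mm tall, standing to the right of the pump; origin under its centre. Leave it.
- pad_carton: White and blue carton of wipes, 70 x 130 x 75 mm tall, to the left of the pump; origin under its centre. Leave it.

How it is judged:
By the outcome, as a careful person would: the job done as asked, in the order asked, and still so for the second after the job is handed in, with the robot touching nothing.
It also fails if it takes over 72 s, if anything falls off the work surface, if the arm or the gripper's body presses on something with over 40 N, if the wrist force passes 120 N, or if a joint passes its speed limit or range.

## Working session

There is one attempt and no reset: what is moved stays moved. The work goes in short steps, Python scripts to look and compute and a tool call to move; the robot and the scene stay as the last step left them, time stands still between calls to the robot, and variables do not carry over. Pictures are saved under pics/ and viewed, at most 10 in all, crops included, and the job is handed in when it is done.

Besides the shell and the picture viewer there is one more tool, called after ">>>" as name(argument=value, ...), one argument or row to a line, values as JSON. carry_out: Moves the arm, as the interface text tells. Its arguments: {"type":"object","properties":{"plan":{"type":"array"},"squeeze":{"type":"number"}},"required":["plan"]}

```bash
mkdir -p pics; ls; cat > h.py <<'E'
import numpy as np, cv2
from scipy.spatial.transform import Rotation as R
from plant import r
def snap(n,f):
    s=r.get_state(); im=r.snapshot(n); cv2.imwrite(f'pics/{f}.png',im[:,:,::-1]); return s,im
E
python3 - <<'E'
from h import *
for n in("scene","side"):
    snap(n,n+"0"); print(n,r.camera_params(n))
s,_=snap("wrist","wrist0"); print(s); print(r.camera_params("wrist"))
a=np.hstack([cv2.resize(cv2.imread(f'pics/{n}0.png'),(400,300)) for n in("side","wrist")]);cv2.imwrite('pics/sw0.png',a)
E
```

```text
pics
scene {'fx': 434.77473141276766, 'fy': 434.77473141276766, 'cx': 327.8808816361645, 'cy': 237.08952817638772, 'position': array([ 1.07059347, -0.45838866,  0.60624199]), 'attitude': array([ 0.82618745,  0.32853534, -0.17184581, -0.4242026 ])}
side {'fx': 583.3424682955829, 'fy': 583.3424682955829, 'cx': 328.5413419428856, 'cy': 236.68846797775072, 'position': array([ 0.30331991, -0.62721804,  0.94920908]), 'attitude': array([ 0.91567708, -0.17534693,  0.06790042, -0.3552161 ])}
{'clock': 0.1, 'q': array([-1.21419215,  0.68986894, -0.19454504,  1.56622701,  0.15727806,
        0.90249743, -0.21509593]), 'qd': array([-0.00094646, -0.00173431, -0.00099911, -0.00353603,  0.00026656,
        0.0008664 , -0.00107732]), 'joint_torque': array([-3.77623597e-03, -5.28503716e+01, -1.27152007e+00, -1.53837848e+01,
       -5.25234849e-02,  1.96982342e-03,  2.87447472e-05]), 'tool_pos': array([0.19811222, 0.59217957, 0.23801379]), 'eef_rot': array([ 1.60660507e-01,  9.87009398e-01, -8.01006744e-04, -8.61155320e-05]), 'contact_force': array([-0.83013259,  0.59740305,  0.84122608]), 'moment': array([-0.00982867,  0.00771265,  0.05145777]), 'finger_force': 0.0, 'opening': 1.0011595671634959}
{'fx': 353.1045808663168, 'fy': 353.1045808663168, 'cx': 323.68680179294347, 'cy': 239.9217192373122, 'hand_eye': array([[ 1.53218696e-04, -9.50075744e-01, -3.12019323e-01,
         8.15452491e-02],
       [ 9.99999986e-01,  1.24130987e-04,  1.13085478e-04,
         8.16854087e-04],
       [-6.87085034e-05, -3.12019336e-01,  9.50075749e-01,
        -1.45577816e-01],
       [ 0.00000000e+00,  0.00000000e+00,  0.00000000e+00,
         1.00000000e+00]])}
```

View pics/scene0.png

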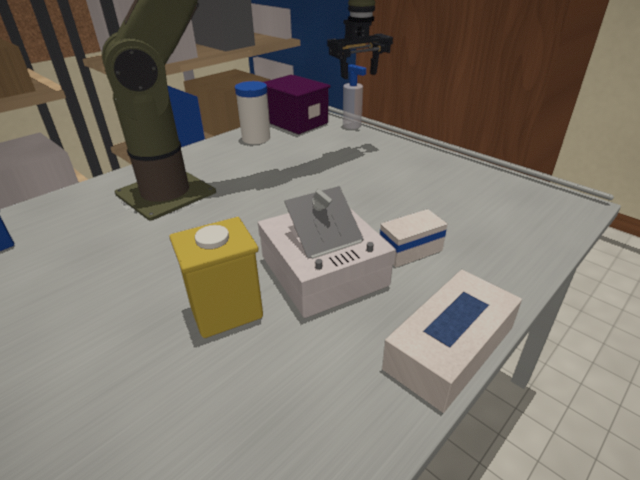

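View pics/side0.png

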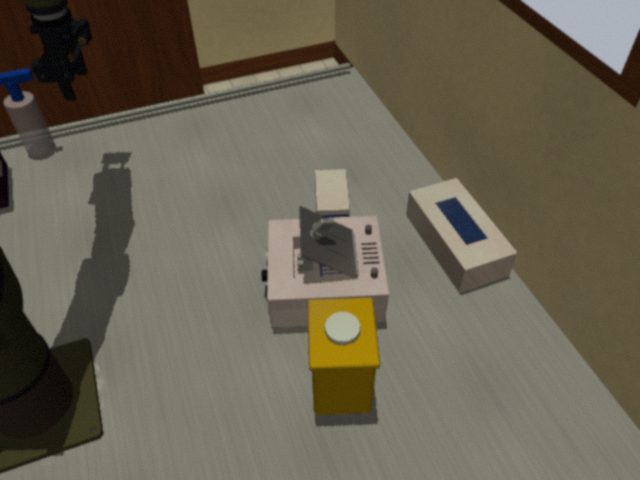

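The scene view shows the pump in the middle with its far end towards the camera. Its deck corners are at about (302,291), (392,256) and (259,222), and the ports at (319,264) and (370,246). In the side view the deck corners are at about (268,220), (380,217) and (386,293), and the hatch stands open with its near edge at the left.

```bash
cat >> h.py <<'E'
def ray(n,u,v,s=None):
    c=r.camera_params(n); d=np.array([(u-c['cx'])/c['fx'],(v-c['cy'])/c['fy'],1.])
    if n=='wrist':
        T=np.eye(4);T[:3,:3]=R.from_quat(s['eef_rot']).as_matrix();T[:3,3]=s['tool_pos'];T=T@c['hand_eye']
        return T[:3,3],T[:3,:3]@d
    return np.array(c['position']),R.from_quat(c['attitude']).as_matrix()@d
def onz(n,u,v,z,s=None):
    o,d=ray(n,u,v,s); return o+d*(z-o[2])/d[2]
def px(n,P,s=None):
    c=r.camera_params(n); o,_=ray(n,0,0,s)
    if n=='wrist': M=R.from_quat(s['eef_rot']).as_matrix()@c['hand_eye'][:3,:3]
    else: M=R.from_quat(c['attitude']).as_matrix()
    p=(np.atleast_2d(P)-o)@M; return np.c_[p[:,0]/p[:,2]*c['fx']+c['cx'],p[:,1]/p[:,2]*c['fy']+c['cy']]
E
python3 - <<'E'
from h import *
for u,v in [(302,291),(392,256),(259,222)]: print('scene',onz('scene',u,v,.1).round(4))
for u,v in [(319,263),(370,244)]: print('port',onz('scene',u,v,.116).round(4))
for u,v in [(268,220),(380,217),(386,293),(270,301)]: print('side',onz('side',u,v,.1).round(4))
a=cv2.imread('pics/scene0.png')[170:320,240:440];b=cv2.imread('pics/side0.png')[190:340,230:430]
cv2.imwrite('pics/c0.png',np.hstack([cv2.resize(x,(400,300))for x in(a,b)]))
E
```

```text
scene [ 0.6572 -0.0912  0.1   ]
scene [0.7109 0.0921 0.1   ]
scene [ 0.4365 -0.0056  0.1   ]
port [ 0.6392 -0.031   0.116 ]
port [0.6697 0.076  0.116 ]
side [0.4926 0.1813 0.1   ]
side [0.7069 0.1052 0.1   ]
side [ 0.6353 -0.0733  0.1   ]
side [ 0.4345 -0.0127  0.1   ]
```

View pics/c0.png

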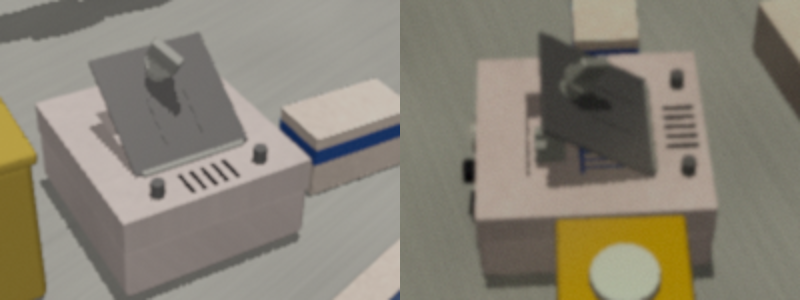

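```bash
python3 - <<'E'
from h import *
from scipy.optimize import least_squares
ob=[('scene',303.5,282.5,120,-100,100),('scene',394.5,251,120,100,100),('scene',259,222.5,-100,-100,100),('scene',318.5,261.5,98,-55,116),('scene',370,243.5,98,55,116),
('side',269,220,-100,100,100),('side',377,216.5,120,100,100),('side',387,295,120,-100,100),('side',269,299,-100,-100,100)]
def pose(p,L): return R.from_euler('z',p[2]).apply(np.array(L)/1000.)+[p[0],p[1],0]
def f(p): return np.concatenate([px(n,pose(p,L))[0]-[u,v] for n,u,v,*L in ob])
s=least_squares(f,[.56,.03,-.3],loss='soft_l1');p=s.x;print(p.round(4));print(f(p).reshape(-1,2).round(1))
# cover angle: free corners in both views
def pt(a,y,d=125,h=4): return pose(p,[65-d*np.cos(a)+ -h*-np.sin(a)*1,y,100+d*np.sin(a)+h*np.cos(a)])
cs=[('scene',240+90/2,170+65/2,-62),('scene',240+200/2,170+33/2,62),('side',230+140/2,190+33/2,62)]
g=lambda a:np.concatenate([px(n,pt(a[0],y))[0]-[u,v] for n,u,v,y in cs])
s2=least_squares(g,[.5]);a=s2.x[0];print('cover',a,s2.fun.round(1))
print('edge',pt(a,0),'wing',pt(a,0,95,36),'wing shut',pose(p,[65-95,0,136]))
np.save('pump.npy',[*p,a])
E
```

```text
[ 0.5588  0.0552 -0.3215]
[[-2.2  0.3]
 [ 1.  -1.2]
 [-2.1 -0.8]
 [-0.2 -0.4]
 [-0.1  0.3]
 [ 0.3 -0.5]
 [ 0.4 -1.4]
 [ 2.9 -1.2]
 [-0.9  0.4]]
cover 0.5847738060308821 [-2.  -1.3 -1.3 -0.1 -0.4 -0.6]
edge [0.52372213 0.0669262  0.1723367 ] wing [0.56421456 0.0534392  0.18245916] wing shut [0.5303839  0.06470733 0.136     ]
```

```bash
cat >> h.py <<'E'
P=lambda:np.load('pump.npy')
def w2p(x): p=P(); return R.from_euler('z',-p[2]).apply(np.array(x)-[p[0],p[1],0])
def st():
    s=r.get_state(); M=R.from_quat(s['eef_rot']).as_matrix(); p=P()
    yaw=np.arctan2(*M[:2,0][::-1]); print('t',round(s['clock'],2),'tcp pump mm',(w2p(s['tool_pos'])*1e3).round(1),'tool x yaw rel -pumpx',round(np.arctan2(np.sin(yaw-p[2]-np.pi),np.cos(yaw-p[2]-np.pi)),3),'q',s['q'].round(2),'F',np.array(s['contact_force']).round(1),'M',np.array(s['moment']).round(2),'op',round(s['opening'],3),round(s['finger_force'],1)); return s,M
def togo(pump_mm):
    s,M=st(); p=P(); w=R.from_euler('z',p[2]).apply(np.array(pump_mm)/1e3)+[p[0],p[1],0]
    print('tool shift',(M.T@(w-s['tool_pos'])).round(4))
E
python3 - <<'E'
from h import *
for u,v in [(308,303),(372,299),(378,366),(310,366)]: print('bin',(w2p(onz('side',u,v,.186))*1e3).round(0))
for u,v in [(171,238),(247,222),(257,256),(182,275)]: print('bin sc',(w2p(onz('scene',u,v,.186))*1e3).round(0))
togo([-30,40,215])
E
```

```text
bin [ -28. -174.  186.]
bin [  75. -172.  186.]
bin [  71. -294.  186.]
bin [ -29. -288.  186.]
bin sc [   5. -281.  186.]
bin sc [  20. -154.  186.]
bin sc [ 119. -173.  186.]
bin sc [ 110. -287.  186.]
t 0.15 tcp pump mm [-511.9  395.5  238.1] tool x yaw rel -pumpx -0.001 q [-1.21  0.69 -0.19  1.57  0.16  0.9  -0.22] F [0.2 0.3 0.2] M [-0.07 -0.03 -0.01] op 1.002 0.0
tool shift [-0.4824 -0.3549  0.0237]
```

>>> carry_out(
  plan=[
    {"rot": [0,0,0],"xyz": [-0.03,-0.022,0],"grip": 255},
    {"rot": [0,0,0],"xyz": [-0.06,-0.044,0],"grip": 255},
    {"rot": [0,0,0],"xyz": [-0.09,-0.066,0],"grip": 255},
    {"rot": [0,0,0],"xyz": [-0.12,-0.088,0],"grip": 255},
    {"rot": [0,0,0],"xyz": [-0.15,-0.11,0],"grip": 255},
    {"rot": [0,0,0],"xyz": [-0.18,-0.132,0],"grip": 255},
    {"rot": [0,0,0],"xyz": [-0.21,-0.154,0],"grip": 255},
    {"rot": [0,0,0],"xyz": [-0.24,-0.176,0],"grip": 255},
  ],
)

```text
clock: 0.82
tool_pos: [0.3707, 0.348, 0.2386]
eef_rot: [0.161, 0.987, -0.0, -0.0]
contact_force: [1.5, 0.9, -0.7]
opening: 0.419
finger_force: 0.0
```

>>> carry_out(
  plan=[
    {"rot": [0,0,0],"xyz": [-0.03,-0.022,0],"grip": 255},
    {"rot": [0,0,0],"xyz": [-0.06,-0.044,0],"grip": 255},
    {"rot": [0,0,0],"xyz": [-0.09,-0.066,0],"grip": 255},
    {"rot": [0,0,0],"xyz": [-0.12,-0.088,0],"grip": 255},
    {"rot": [0,0,0],"xyz": [-0.15,-0.11,0],"grip": 255},
    {"rot": [0,0,0],"xyz": [-0.18,-0.132,0],"grip": 255},
    {"rot": [0,0,0],"xyz": [-0.21,-0.154,0],"grip": 255},
    {"rot": [0,0,0],"xyz": [-0.24,-0.176,0],"grip": 255},
  ],
)

```text
clock: 1.48
tool_pos: [0.5425, 0.1048, 0.2386]
eef_rot: [0.161, 0.987, -0.0, -0.0]
contact_force: [0.5, -0.5, -0.3]
opening: 0.002
finger_force: 0.0
```

```bash
python3 - <<'E'
from h import *
togo([-30,40,200])
snap('wrist','w1')
E
```

```text
t 1.48 tcp pump mm [-31.2  41.9 238.6] tool x yaw rel -pumpx -0.001 q [-0.11  0.6  -0.27  1.78  0.21  0.79  0.76] F [ 0.5 -0.5 -0.3] M [-0.07  0.02  0.05] op 0.002 0.0
tool shift [-0.0013 -0.0019  0.0386]
```

View pics/w1.png

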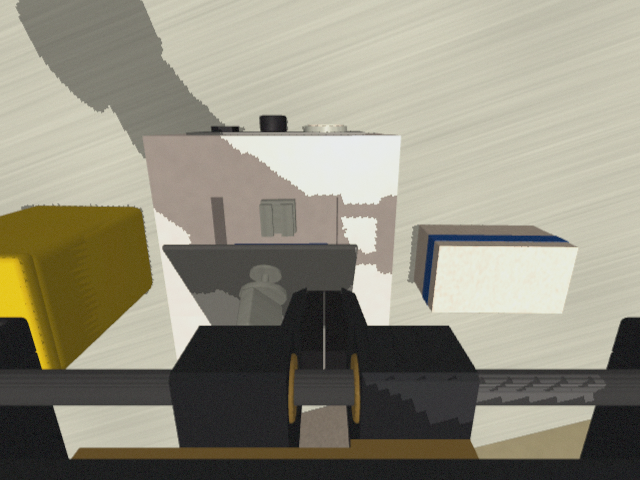

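The wrist view shows the hatch's free edge along v≈245, the wing at about (262,300), and the shut fingertips at about (325,292), over the hatch clear of the wing. I'll press the hatch down there.

>>> carry_out(
  plan=[
    {"rot": [0,0,0],"xyz": [-0.001,-0.002,0.03],"grip": 255},
    {"rot": [0,0,0],"xyz": [-0.001,-0.002,0.055],"grip": 255},
    {"rot": [0,0,0],"xyz": [-0.001,-0.002,0.07],"grip": 255},
    {"rot": [0,0,0],"xyz": [0.001,-0.002,0.08],"grip": 255},
    {"rot": [0,0,0],"xyz": [0.003,-0.002,0.09],"grip": 255},
    {"rot": [0,0,0],"xyz": [0.006,-0.002,0.1],"grip": 255},
    {"rot": [0,0,0],"xyz": [0.008,-0.002,0.11],"grip": 255},
    {"rot": [0,0,0],"xyz": [0.01,-0.002,0.118],"grip": 255},
  ],
)

```text
clock: 2.2
tool_pos: [0.5313, 0.1082, 0.12]
eef_rot: [0.161, 0.987, -0.0, -0.0]
contact_force: [0.3, -1.2, 0.8]
opening: 0.011
finger_force: 0.6
```

>>> carry_out(
  plan=[
    {"rot": [0,0,0],"xyz": [0,0,0.004],"grip": 255},
    {"rot": [0,0,0],"xyz": [0,0,0.008],"grip": 255},
    {"rot": [0,0,0],"xyz": [0,0,0.012],"grip": 255},
    {"rot": [0,0,0],"xyz": [0,0,0.014],"grip": 255},
  ],
)

```text
clock: 2.53
tool_pos: [0.5317, 0.108, 0.1065]
eef_rot: [0.161, 0.987, 0.0, -0.0]
contact_force: [-0.9, 1.5, 0.7]
opening: 0.006
finger_force: 0.6
```

>>> carry_out(
  plan=[
    {"rot": [0,0,0],"xyz": [0,0,0.001],"grip": 255},
    {"rot": [0,0,0],"xyz": [0,0,0.002],"grip": 255},
    {"rot": [0,0,0],"xyz": [0,0,0.003],"grip": 255},
    {"rot": [0,0,0],"xyz": [0,0,0.003],"grip": 255},
  ],
)

```text
clock: 2.87
tool_pos: [0.5318, 0.108, 0.1044]
eef_rot: [0.161, 0.987, 0.0, 0.0]
contact_force: [-1.6, 0.1, 3.9]
opening: 0.005
finger_force: 2.6
```

>>> carry_out(
  plan=[
    {"rot": [0,0,0],"xyz": [0,0,0.001],"grip": 255},
    {"rot": [0,0,0],"xyz": [0,0,0.0015],"grip": 255},
    {"rot": [0,0,0],"xyz": [0,0,0.0015],"grip": 255},
  ],
)

```text
clock: 3.12
tool_pos: [0.5318, 0.108, 0.1041]
eef_rot: [0.161, 0.987, 0.0, 0.001]
contact_force: [-4.2, -0.1, 16.6]
opening: 0.002
finger_force: 8.5
```

>>> carry_out(
  plan=[
    {"rot": [0,0,0],"xyz": [0,0,-0.03],"grip": 255},
    {"rot": [0,0,0],"xyz": [0,0,-0.07],"grip": 255},
    {"rot": [0,0,0],"xyz": [-0.02,-0.02,-0.1],"grip": 130},
    {"rot": [0,0,0],"xyz": [-0.05,-0.04,-0.11],"grip": 130},
    {"rot": [0,0,0],"xyz": [-0.05,-0.04,-0.11],"grip": 130},
    {"rot": [0,0,0],"xyz": [-0.05,-0.04,-0.11],"grip": 130},
  ],
)

```text
clock: 3.62
tool_pos: [0.5682, 0.0513, 0.2131]
eef_rot: [0.163, 0.987, -0.0, 0.002]
contact_force: [-0.8, 1.1, 0.0]
opening: 0.284
finger_force: 0.0
```

```bash
python3 - <<'E'
from h import *
s,M=st()
s,_=snap('wrist','w2'); np.save('w2.npy',np.r_[s['tool_pos'],s['eef_rot']])
snap('scene','s2')
E
```

```text
t 3.62 tcp pump mm [ 10.1  -0.8 213.1] tool x yaw rel -pumpx -0.007 q [-0.01  0.65 -0.27  1.76  0.24  0.75  0.84] F [-0.8  1.1  0. ] M [0.04 0.03 0.  ] op 0.284 0.0
```

View pics/w2.png

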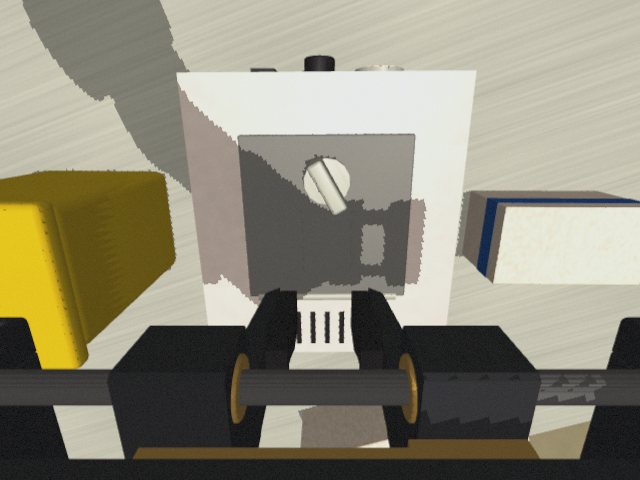

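The hatch lies shut on the deck. The wing's top face runs from about (311,165) to (341,210), and the hatch's near edge from (238,135) to (414,134).

```bash
python3 - <<'E'
from h import *
v=np.load('w2.npy'); s={'tool_pos':v[:3],'eef_rot':v[3:]}
f=lambda u,v,z:(w2p(onz('wrist',u,v,z,s))*1e3).round(1)
a,b=f(311,164,.149),f(341,211,.149); print(a,b,(a+b)/2,np.linalg.norm(a-b),'ang ccw',np.arctan2(*(a-b)[:2][::-1]),np.arctan2(*(b-a)[:2][::-1]))
print('hatch',f(238,135,.104),f(414,134,.104),'deck',f(178,72,.1),f(475,70,.1))
# flange contour: bright blob
im=cv2.imread('pics/w2.png'); cr=cv2.resize(im[135:235,270:380],None,fx=5,fy=5,interpolation=cv2.INTER_CUBIC); cv2.imwrite('pics/c2.png',cr)
E
```

```text
[-49.  -7. 149.] [-20.8  10.8 149. ] [-34.9   1.9 149. ] 33.34786349978061 ang ccw -2.578543272262292 0.563049381327501
hatch [-64.1 -58.7 104. ] [-64.   62.9 104. ] deck [-104.5  -96.2  100. ] [-104.4  101.4  100. ]
```

View pics/c2.png

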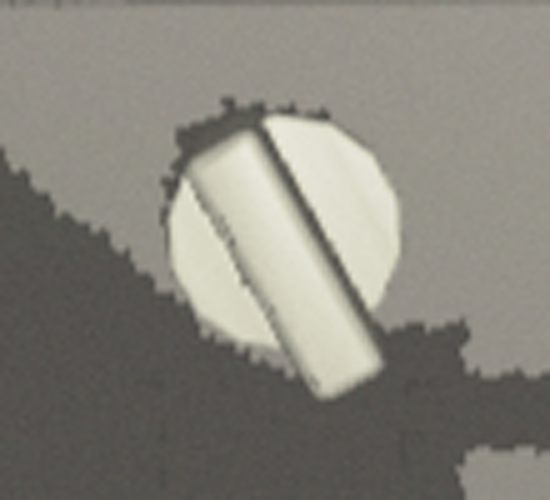

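```bash
python3 - <<'E'
from h import *
p=P(); d=R.from_euler('z',p[2]).apply([-.0042,.0021,0]); p[:2]+=d[:2]; np.save('pump.npy',p)
v=np.load('w2.npy'); s={'tool_pos':v[:3],'eef_rot':v[3:]}
f=lambda u,v,z:(w2p(onz('wrist',u,v,z,s))*1e3)
c=[f(270+x/5,135+y/5,.149) for x,y in [(190,180),(258,128),(383,362),(325,398)]]
print(np.mean(c,0)); 
for i,j in((1,2),(0,3)): print(np.arctan2(*(c[j]-c[i])[:2][::-1]))
togo([-30,0,170])
E
```

```text
[-30.16706303   0.82985864 149.        ]
0.49078429564618903
0.5424228739064402
t 3.72 tcp pump mm [ 11.1  -0.7 211.8] tool x yaw rel -pumpx -0.001 q [-0.02  0.65 -0.27  1.77  0.24  0.75  0.84] F [0.1 0.4 0.6] M [ 0.04  0.   -0.02] op 0.375 0.0
tool shift [0.0411 0.0006 0.0419]
```

>>> carry_out(
  plan=[
    {"rot": [0,0,-0.11],"xyz": [0.014,0.001,0.005],"grip": 130},
    {"rot": [0,0,-0.22],"xyz": [0.028,0.001,0.01],"grip": 130},
    {"rot": [0,0,-0.33],"xyz": [0.041,0.001,0.02],"grip": 130},
    {"rot": [0,0,-0.44],"xyz": [0.041,0.001,0.03],"grip": 130},
    {"rot": [0,0,-0.515],"xyz": [0.041,0.001,0.042],"grip": 130},
    {"rot": [0,0,-0.515],"xyz": [0.041,0.001,0.042],"grip": 130},
  ],
)

```text
clock: 4.22
tool_pos: [0.5253, 0.0691, 0.1679]
eef_rot: [-0.098, 0.995, 0.0, -0.003]
contact_force: [0.3, -0.1, -1.8]
opening: 0.489
finger_force: 0.0
```

```bash
python3 - <<'E'
from h import *
togo([-30,.5,128])
s,_=snap('wrist','w3')
print(px('wrist',[s['tool_pos']],s))
im=cv2.imread('pics/w3.png');cv2.imwrite('pics/c3.png',cv2.resize(im[220:480,160:480],None,fx=1.8,fy=1.8))
E
```

```text
t 4.22 tcp pump mm [-32.1   0.4 167.9] tool x yaw rel -pumpx 0.518 q [ 0.01  0.69 -0.38  1.91  0.42  0.62  1.14] F [ 0.3 -0.1 -1.8] M [ 0.03  0.01 -0.02] op 0.489 0.0
tool shift [-0.002  -0.001   0.0399]
[[321.85627646 308.17919861]]
```

View pics/c3.png

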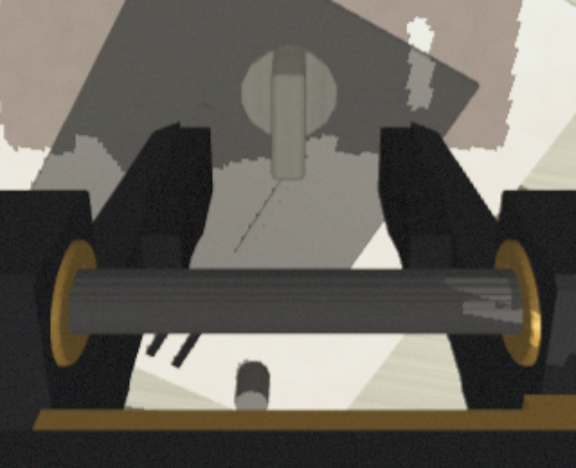

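The wing lies upright in the picture at u≈320, parallel to and midway between the fingers (about 277 and 371), so the angle is right. I'll go down and grip.

>>> carry_out(
  plan=[
    {"rot": [0,0,0],"xyz": [-0.002,-0.001,0.015],"grip": 130},
    {"rot": [0,0,0],"xyz": [-0.002,-0.001,0.03],"grip": 130},
    {"rot": [0,0,0],"xyz": [-0.002,-0.001,0.039],"grip": 130},
    {"rot": [0,0,0],"xyz": [-0.002,-0.001,0.039],"grip": 130},
    {"rot": [0,0,0],"xyz": [-0.002,-0.001,0.039],"grip": 255},
    {"rot": [0,0,0],"xyz": [-0.002,-0.001,0.039],"grip": 255},
    {"rot": [0,0,0],"xyz": [-0.002,-0.001,0.039],"grip": 255},
    {"rot": [0,0,0],"xyz": [-0.002,-0.001,0.039],"grip": 255},
  ],
  squeeze=25,
)

```text
clock: 4.93
tool_pos: [0.5305, 0.0677, 0.1319]
eef_rot: [-0.096, 0.995, 0.0, 0.001]
contact_force: [0.2, 0.3, 1.5]
opening: 0.217
finger_force: 0.0
```

>>> carry_out(
  plan=[
    {"rot": [0,0,0],"xyz": [0,0,0],"grip": 255},
    {"rot": [0,0,0],"xyz": [0,0,0],"grip": 255},
    {"rot": [0,0,0],"xyz": [0,0,0],"grip": 255},
  ],
)

```text
clock: 5.18
tool_pos: [0.5302, 0.0679, 0.1316]
eef_rot: [-0.096, 0.995, 0.0, 0.0]
contact_force: [-0.7, -0.1, 2.8]
opening: 0.116
finger_force: 25.0
```

```bash
python3 -c "
from h import *
st()"
```

```text
t 5.18 tcp pump mm [-27.    0.9 131.6] tool x yaw rel -pumpx 0.514 q [-0.01  0.75 -0.34  1.93  0.46  0.54  1.1 ] F [-0.7 -0.1  2.8] M [ 0.21  0.19 -0.  ] op 0.116 25.0
```

>>> carry_out(
  plan=[
    {"rot": [0,0,0],"xyz": [0,0,0],"grip": 210},
    {"rot": [0,0,0],"xyz": [0.001,0,0],"grip": 210},
    {"rot": [0,0,0],"xyz": [0.003,0,0.001],"grip": 210},
    {"rot": [0,0,0],"xyz": [0.003,0,0.001],"grip": 210},
    {"rot": [0,0,0],"xyz": [0.003,0,0.001],"grip": 255},
    {"rot": [0,0,0],"xyz": [0.003,0,0.001],"grip": 255},
    {"rot": [0,0,0],"xyz": [0.003,0,0.001],"grip": 255},
    {"rot": [0,0,0],"xyz": [0.003,0,0.001],"grip": 255},
  ],
  squeeze=25,
)

```text
clock: 5.85
tool_pos: [0.5267, 0.0672, 0.1301]
eef_rot: [-0.096, 0.995, 0.0, -0.0]
contact_force: [-0.7, 2.2, -0.5]
opening: 0.111
finger_force: 25.0
```

```bash
python3 -c "
from h import *
st()"
```

```text
t 5.85 tcp pump mm [-30.1  -0.9 130.1] tool x yaw rel -pumpx 0.514 q [-0.01  0.75 -0.33  1.94  0.46  0.53  1.1 ] F [-0.7  2.2 -0.5] M [ 0.26  0.25 -0.03] op 0.111 25.0
```

>>> carry_out(
  plan=[
    {"rot": [0,0,0.08],"xyz": [0,0,0],"grip": 255},
    {"rot": [0,0,0.16],"xyz": [0,0,0],"grip": 255},
    {"rot": [0,0,0.25],"xyz": [0,0,0],"grip": 255},
    {"rot": [0,0,0.25],"xyz": [0,0,0.001],"grip": 255},
    {"rot": [0,0,0.25],"xyz": [0,0,0.002],"grip": 255},
    {"rot": [0,0,0.25],"xyz": [0,0,0.003],"grip": 255},
    {"rot": [0,0,0.25],"xyz": [0,0,0.003],"grip": 255},
    {"rot": [0,0,0.25],"xyz": [0,0,0.003],"grip": 255},
  ],
)

```text
clock: 6.52
tool_pos: [0.5268, 0.0672, 0.1278]
eef_rot: [0.028, 1.0, 0.0, -0.0]
contact_force: [-2.5, 0.0, 8.1]
opening: 0.112
finger_force: 25.0
```

```bash
python3 -c "
from h import *
st()"
```

```text
t 6.52 tcp pump mm [-30.   -0.8 127.8] tool x yaw rel -pumpx 0.266 q [-0.05  0.74 -0.27  1.94  0.38  0.5   0.93] F [-2.5  0.   8.1] M [ 0.25  0.76 -0.01] op 0.112 25.0
```

>>> carry_out(
  plan=[
    {"rot": [0,0,0.03],"xyz": [0,0,0.0005],"grip": 255},
    {"rot": [0,0,0.06],"xyz": [0,0,0.0005],"grip": 255},
    {"rot": [0,0,0.09],"xyz": [0,0,0.0005],"grip": 255},
    {"rot": [0,0,0.09],"xyz": [0,0,0.0005],"grip": 255},
  ],
)

```text
clock: 6.85
tool_pos: [0.5268, 0.0673, 0.1273]
eef_rot: [0.073, 0.997, 0.0, -0.0]
contact_force: [-2.9, 1.0, 6.0]
opening: 0.108
finger_force: 25.0
```

>>> carry_out(
  plan=[
    {"rot": [0,0,0.03],"xyz": [0,0,0],"grip": 255},
    {"rot": [0,0,0.06],"xyz": [0,0,0],"grip": 255},
    {"rot": [0,0,0.08],"xyz": [0,0,0],"grip": 255},
    {"rot": [0,0,0.08],"xyz": [0,0,0],"grip": 255},
  ],
)

```text
clock: 7.18
tool_pos: [0.5268, 0.0672, 0.1267]
eef_rot: [0.114, 0.994, 0.0, -0.0]
contact_force: [-2.6, 2.6, 5.2]
opening: 0.114
finger_force: 25.0
```

>>> carry_out(
  plan=[
    {"rot": [0,0,0],"xyz": [0,0,0.0005],"grip": 255},
    {"rot": [0,0,0],"xyz": [0,0,0.001],"grip": 255},
    {"rot": [0,0,0],"xyz": [0,0,0.0015],"grip": 255},
    {"rot": [0,0,0],"xyz": [0,0,0.0015],"grip": 255},
  ],
)

```text
clock: 7.52
tool_pos: [0.5268, 0.0672, 0.1251]
eef_rot: [0.113, 0.994, 0.0, -0.0]
contact_force: [-3.6, 2.4, 4.6]
opening: 0.111
finger_force: 25.0
```

>>> carry_out(
  plan=[
    {"rot": [0,0,0],"xyz": [0,0,0.001],"grip": 255},
    {"rot": [0,0,0],"xyz": [0,0,0.002],"grip": 255},
    {"rot": [0,0,0],"xyz": [0,0,0.003],"grip": 255},
    {"rot": [0,0,0],"xyz": [0,0,0.004],"grip": 255},
    {"rot": [0,0,0],"xyz": [0,0,0.005],"grip": 255},
    {"rot": [0,0,0],"xyz": [0,0,0.006],"grip": 255},
    {"rot": [0,0,0],"xyz": [0,0,0.006],"grip": 255},
  ],
)

```text
clock: 8.1
tool_pos: [0.5268, 0.0672, 0.1194]
eef_rot: [0.113, 0.994, 0.0, -0.0]
contact_force: [-4.3, 2.6, 8.4]
opening: 0.111
finger_force: 25.0
```

```bash
python3 -c "
from h import *
st()"
```

```text
t 8.1 tcp pump mm [-30.   -0.8 119.4] tool x yaw rel -pumpx 0.095 q [-0.09  0.76 -0.21  1.95  0.32  0.47  0.81] F [-4.3  2.6  8.4] M [ 0.53  0.91 -0.05] op 0.111 25.0
```

>>> carry_out(
  plan=[
    {"rot": [0,0,0],"xyz": [0,0,0.001],"grip": 255},
    {"rot": [0,0,0],"xyz": [0,0,0.0018],"grip": 255},
    {"rot": [0,0,0],"xyz": [0,0,0.0024],"grip": 255},
    {"rot": [0,0,0],"xyz": [0,0,0.0024],"grip": 255},
    {"rot": [0,0,0],"xyz": [0,0,0.0024],"grip": 255},
  ],
)

```text
clock: 8.52
tool_pos: [0.5269, 0.0672, 0.1172]
eef_rot: [0.113, 0.994, 0.0, -0.0]
contact_force: [-4.2, 2.0, 10.2]
opening: 0.111
finger_force: 25.0
```

>>> carry_out(
  plan=[
    {"rot": [0,0,0.06],"xyz": [0,0,0],"grip": 255},
    {"rot": [0,0,0.12],"xyz": [0,0,0],"grip": 255},
    {"rot": [0,0,0.18],"xyz": [0,0,0],"grip": 255},
    {"rot": [0,0,0.2],"xyz": [0,0,0],"grip": 255},
  ],
)

```text
clock: 8.85
tool_pos: [0.5269, 0.0673, 0.1173]
eef_rot: [0.213, 0.977, 0.0, -0.0]
contact_force: [-3.5, 2.4, 10.7]
opening: 0.109
finger_force: 25.0
```

```bash
python3 -c "
from h import *
st()"
```

```text
t 8.85 tcp pump mm [-30.   -0.7 117.3] tool x yaw rel -pumpx -0.108 q [-0.12  0.76 -0.16  1.95  0.25  0.45  0.68] F [-3.5  2.4 10.7] M [0.59 1.   0.05] op 0.109 25.0
```

>>> carry_out(
  plan=[
    {"rot": [0,0,0.09],"xyz": [0,0,0],"grip": 255},
    {"rot": [0,0,0.18],"xyz": [0,0,0],"grip": 255},
    {"rot": [0,0,0.27],"xyz": [0,0,0],"grip": 255},
    {"rot": [0,0,0.36],"xyz": [0,0,0],"grip": 255},
    {"rot": [0,0,0.45],"xyz": [0,0,0],"grip": 255},
    {"rot": [0,0,0.54],"xyz": [0,0,0],"grip": 255},
    {"rot": [0,0,0.63],"xyz": [0,0,0],"grip": 255},
    {"rot": [0,0,0.68],"xyz": [0,0,0],"grip": 255},
  ],
)

```text
clock: 9.52
tool_pos: [0.527, 0.0674, 0.1173]
eef_rot: [0.527, 0.85, 0.0, -0.0]
contact_force: [-4.1, 3.0, 10.3]
opening: 0.112
finger_force: 25.0
```

```bash
python3 -c "
from h import *
st()"
```

```text
t 9.52 tcp pump mm [-29.9  -0.6 117.3] tool x yaw rel -pumpx -0.789 q [-0.22  0.76  0.01  1.96 -0.02  0.43  0.26] F [-4.1  3.  10.3] M [0.63 1.   0.08] op 0.112 25.0
```

>>> carry_out(
  plan=[
    {"rot": [0,0,0.09],"xyz": [0,0,0],"grip": 255},
    {"rot": [0,0,0.18],"xyz": [0,0,0],"grip": 255},
    {"rot": [0,0,0.27],"xyz": [0,0,0],"grip": 255},
    {"rot": [0,0,0.36],"xyz": [0,0,0],"grip": 255},
    {"rot": [0,0,0.45],"xyz": [0,0,0],"grip": 255},
    {"rot": [0,0,0.54],"xyz": [0,0,0],"grip": 255},
    {"rot": [0,0,0.62],"xyz": [0,0,0],"grip": 255},
    {"rot": [0,0,0.66],"xyz": [0,0,0],"grip": 255},
  ],
)

```text
clock: 10.18
tool_pos: [0.5271, 0.0675, 0.1174]
eef_rot: [0.774, 0.633, 0.0, -0.0]
contact_force: [-3.7, 2.9, 9.6]
opening: 0.113
finger_force: 25.0
```

```bash
python3 -c "
from h import *
st()"
```

```text
t 10.18 tcp pump mm [-29.8  -0.5 117.4] tool x yaw rel -pumpx -1.449 q [-0.31  0.77  0.17  1.96 -0.28  0.43 -0.14] F [-3.7  2.9  9.6] M [ 0.63  0.89 -0.01] op 0.113 25.0
```

>>> carry_out(
  plan=[
    {"rot": [0,0,0],"xyz": [0,0,-0.001],"grip": 255},
    {"rot": [0,0,0],"xyz": [0,0,-0.002],"grip": 255},
    {"rot": [0,0,0],"xyz": [0,0,-0.003],"grip": 255},
    {"rot": [0,0,0],"xyz": [0,0,-0.004],"grip": 255},
    {"rot": [0,0,0],"xyz": [0,0,-0.0045],"grip": 255},
    {"rot": [0,0,0],"xyz": [0,0,-0.0045],"grip": 255},
  ],
)

```text
clock: 10.68
tool_pos: [0.5271, 0.0674, 0.1211]
eef_rot: [0.773, 0.635, 0.0, -0.0]
contact_force: [-0.9, 3.4, 2.9]
opening: 0.113
finger_force: 25.0
```

```bash
python3 -c "
from h import *
st()"
```

```text
t 10.68 tcp pump mm [-29.8  -0.5 121.1] tool x yaw rel -pumpx -1.445 q [-0.32  0.76  0.17  1.96 -0.28  0.44 -0.14] F [-0.9  3.4  2.9] M [ 0.7   0.52 -0.01] op 0.113 25.0
```

Press is about 9.0 mm and the held force has dropped below the spring force, so the stud is seated in its notch. I'll release, back off and check.

>>> carry_out(
  plan=[
    {"rot": [0,0,0],"xyz": [0,0,0],"grip": 150},
    {"rot": [0,0,0],"xyz": [0,0,0],"grip": 130},
    {"rot": [0,0,0],"xyz": [0,0,0],"grip": 130},
    {"rot": [0,0,0],"xyz": [0,0,0],"grip": 130},
    {"rot": [0,0,0],"xyz": [0,0,-0.02],"grip": 130},
    {"rot": [0,0,0],"xyz": [0,0,-0.05],"grip": 130},
    {"rot": [0,0,0],"xyz": [0,0,-0.085],"grip": 130},
    {"rot": [0,0,0],"xyz": [-0.03,0,-0.11],"grip": 130},
  ],
)

```text
clock: 11.35
tool_pos: [0.5233, 0.0433, 0.2332]
eef_rot: [0.77, 0.638, 0.003, -0.0]
contact_force: [2.1, 0.5, -0.4]
opening: 0.492
finger_force: 0.0
```

>>> carry_out(
  plan=[
    {"rot": [0,0,0],"xyz": [-0.03,0,-0.01],"grip": 130},
    {"rot": [0,0,0],"xyz": [-0.03,0,-0.01],"grip": 130},
    {"rot": [0,0,0],"xyz": [-0.03,0,-0.01],"grip": 130},
  ],
)

```text
clock: 11.6
tool_pos: [0.5155, 0.0057, 0.2423]
eef_rot: [0.775, 0.632, 0.001, 0.001]
contact_force: [0.3, 0.2, -0.5]
opening: 0.491
finger_force: 0.0
```

```bash
python3 - <<'E'
from h import *
st(); s,_=snap('wrist','w4')
for z in(.140,.149): print(px('wrist',R.from_euler('z',P()[2]).apply([-.03,0,z])+[P()[0],P()[1],0],s))
snap('scene','s4')
a=cv2.imread('pics/s4.png')[150:330,160:460];cv2.imwrite('pics/c4.png',np.hstack([cv2.resize(cv2.imread('pics/w4.png'),(400,300)),cv2.resize(a,(400,240)) if 0 else cv2.resize(a,(400,300))]))
E
```

```text
t 11.6 tcp pump mm [-21.2 -62.8 242.3] tool x yaw rel -pumpx -1.451 q [-0.26  0.55  0.25  1.9  -0.2   0.71 -0.09] F [ 0.3  0.2 -0.5] M [0.   0.1  0.05] op 0.491 0.0
[[321.93037564 152.70677206]]
[[321.88670804 153.77755319]]
```

View pics/c4.png

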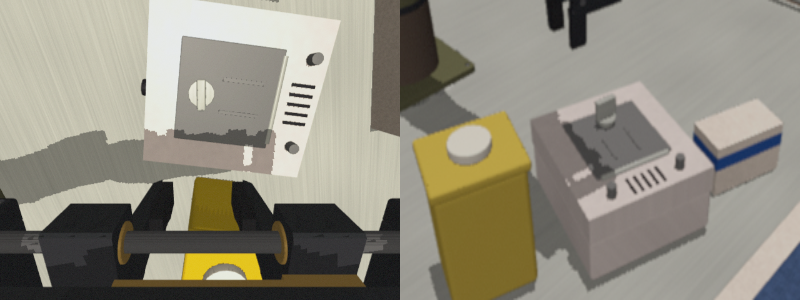

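The left panel (wrist) shows the hatch shut and the wing turned across the pump at about (201,94). The right panel (scene) shows the wing's top at about (606,97), with the bin and carton where they were. I'll check the wing's height before handing in.

```bash
python3 - <<'E'
from h import *
p=P()
for pr in(0,9,11): print(pr,px('scene',[R.from_euler('z',p[2]).apply([-.03-.005*0+x,y,(149-pr)/1e3])+[p[0],p[1],0] for x,y in((-.007,.017),(-.003,-.017))]).round(1).tolist(), px('scene',[R.from_euler('z',p[2]).apply([-.03,0,.104])+[p[0],p[1],0]]).round(1))
a=cv2.imread('pics/s4.png')[195:240,290:350];cv2.imwrite('pics/c5.png',cv2.resize(a,(600,450),interpolation=cv2.INTER_CUBIC))
E
```

```text
0 [[319.4, 200.4], [305.3, 205.4]] [[314.  222.5]]
9 [[319.4, 204.2], [305.4, 209.2]] [[314.  222.5]]
11 [[319.5, 205.0], [305.5, 210.1]] [[314.  222.5]]
```

View pics/c5.png

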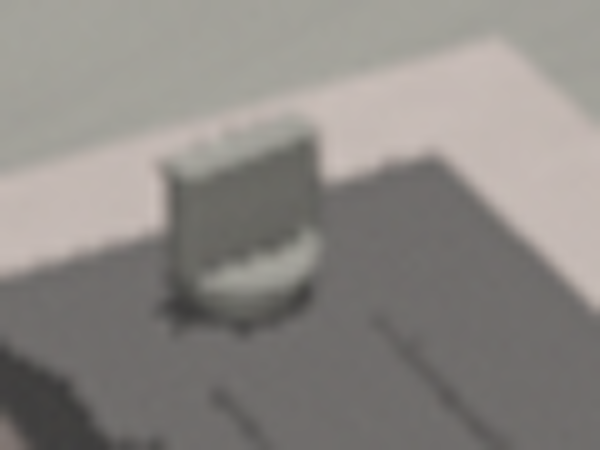

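The wing's top corners are at about (320,207) and (306,211), which fits a drawn-in stud (about 9–11 mm). The flange sits low over the hatch.

```bash
python3 -c "
from h import *
print(r.finish_job())"
```

```text
the job is handed in; nothing more can be done
None
```

The hatch is shut, and the stud is pushed in, turned a quarter turn clockwise and holding in its notch at about 9 mm after release. The sharps bin and the carton of wipes were not touched. I handed the job in at about 12 s.

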